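# Refill the coffee pod caddy

## Task

Put the sealed coffee pods away in the wooden caddy, each standing upright on the floor of a pocket of its own: the two large pods in the wide pockets and the two small espresso capsules in the narrow pockets. Leave the opened, empty pod and the flat creamer cup with the pull tab where they are, and do not move the mug or the carton.

Things in the scene. Friction and masses are not known exactly. Their poses are not given: they have to be found in the camera images.
- big_pod_a: sealed large coffee pod, standing upright and free: white stepped plastic cup 44 mm tall with a flat pale silver foil lid; foot 45 mm across up to 20 mm height, body 48 mm across up to 39 mm, rim 53 mm across from 39 to 44 mm. About 18 g. Origin at the centre of its underside, z up; round. The two large pods are interchangeable.
- big_pod_b: sealed large coffee pod, standing upright and free: white stepped plastic cup 44 mm tall with a flat pale silver foil lid; foot 45 mm across up to 20 mm height, body 48 mm across up to 39 mm, rim 53 mm across from 39 to 44 mm. About 18 g. Origin at the centre of its underside, z up; round. The two large pods are interchangeable.
- small_pod_a: sealed small espresso capsule, standing upright and free: white stepped plastic cup 30 mm tall with a flat pale silver foil lid; foot 25 mm across up to 12 mm height, body 31 mm across up to 26 mm, rim 37 mm across from 26 to 30 mm, no pull tab. About 14 g. Origin at the centre of its underside, z up; round. The two capsules are interchangeable.
- small_pod_b: sealed small espresso capsule, standing upright and free: white stepped plastic cup 30 mm tall with a flat pale silver foil lid; foot 25 mm across up to 12 mm height, body 31 mm across up to 26 mm, rim 37 mm across from 26 to 30 mm, no pull tab. About 14 g. Origin at the centre of its underside, z up; round. The two capsules are interchangeable.
- wide_insert: fixed light wooden insert with two square pockets 70 mm wide, one per large pod. Outside 80 (x) x 160 (y) x 15 mm. Origin: centre of underside, 12 mm above the table, z up. Pocket centres at its y = +40 and -40 mm; pocket floors 3 mm, wall tops 15 mm above the origin. Beside the narrow insert; either may be the nearer to the robot.
- narrow_insert: fixed light wooden insert with two square pockets 42 mm wide, one per small capsule. Outside 80 (x) x 160 (y) x 15 mm. Origin: centre of underside, 12 mm above the table, z up. Pocket centres at its y = +40 and -40 mm; pocket floors 3 mm, wall tops 15 mm above the origin. Both lie on one caddy board 190 x 184 x 12 mm, whose y ends have 26 mm high cheeks.
- opened_pod: look-alike to leave: a used large pod without its lid, an open hollow white cup 44 mm tall, 45 mm across at the foot and 53 mm at the rim, with a brown bottom inside; free-standing. Origin at the centre of its underside, z up.
- creamer: look-alike to leave: a low white creamer cup 19 mm tall with a pale silver lid and a pull tab that reaches 40 mm from its centre along its +x; foot 30 mm across, rim 42 mm across; free-standing. Origin at the centre of its underside, z up.
- mug: bystander: blue ceramic mug with a handle at its +y, 82 mm across, 95 mm tall, standing to the left of the caddy. Origin at the centre of its underside, z up.
- carton: bystander: closed cardboard pod carton with a green band, 120 mm (x) by 90 mm (y) by 100 mm tall, standing to the right of the pods. Origin at the centre of its underside, z up.

How it is judged (in metres and radians):
At the end, for the whole second after the job is handed in: Each large pod in its own wide pocket (within 15 mm of its centre in x and y), each capsule in its own narrow pocket (12 mm), tilt < 0.12 rad, < 5 mm above the floor, at rest (< 0.02 m/s, 0.3 rad/s). Opened pod, creamer, mug, carton: moved < 30 mm, tilt < 0.2 rad (((x of big_pod_a in the frame of wide_insert between -0.015 and 0.015 m and y of big_pod_a in the frame of wide_insert between 0.025 and 0.055 m and z of big_pod_a in the frame of wide_insert between -0.002 and 0.008 m and x of big_pod_b in the frame of wide_insert between -0.015 and 0.015 m and y of big_pod_b in the frame of wide_insert between -0.055 and -0.025 m and z of big_pod_b in the frame of wide_insert between -0.002 and 0.008 m) or (x of big_pod_a in the frame of wide_insert between -0.015 and 0.015 m and y of big_pod_a in the frame of wide_insert between -0.055 and -0.025 m and z of big_pod_a in the frame of wide_insert between -0.002 and 0.008 m and x of big_pod_b in the frame of wide_insert between -0.015 and 0.015 m and y of big_pod_b in the frame of wide_insert between 0.025 and 0.055 m and z of big_pod_b in the frame of wide_insert between -0.002 and 0.008 m)) and ((x of small_pod_a in the frame of narrow_insert between -0.012 and 0.012 m and y of small_pod_a in the frame of narrow_insert between 0.028 and 0.052 m and z of small_pod_a in the frame of narrow_insert between -0.002 and 0.008 m and x of small_pod_b in the frame of narrow_insert between -0.012 and 0.012 m and y of small_pod_b in the frame of narrow_insert between -0.052 and -0.028 m and z of small_pod_b in the frame of narrow_insert between -0.002 and 0.008 m) or (x of small_pod_a in the frame of narrow_insert between -0.012 and 0.012 m and y of small_pod_a in the frame of narrow_insert between -0.052 and -0.028 m and z of small_pod_a in the frame of narrow_insert between -0.002 and 0.008 m and x of small_pod_b in the frame of narrow_insert between -0.012 and 0.012 m and y of small_pod_b in the frame of narrow_insert between 0.028 and 0.052 m and z of small_pod_b in the frame of narrow_insert between -0.002 and 0.008 m)) and angle between each of big_pod_a, big_pod_b, small_pod_a, small_pod_b's own z axis and vertical below 0.12 rad and linear speed of each of big_pod_a, big_pod_b, small_pod_a, small_pod_b below 0.02 m/s and angular speed of each of big_pod_a, big_pod_b, small_pod_a, small_pod_b below 0.3 rad/s and distance of each of opened_pod, creamer, mug, carton from where it was at the start of the episode below 0.03 m and angle between each of opened_pod, creamer, mug, carton's own z axis and vertical below 0.2 rad); the robot touches nothing.
It fails at once if the opened pod is moved more than 30 mm or tipped over (distance of opened_pod from where it was at the start of the episode above 0.03 m or angle between opened_pod's own z axis and vertical above 0.6 rad).
It fails at once if the creamer cup is moved more than 30 mm or tipped over (distance of creamer from where it was at the start of the episode above 0.03 m or angle between creamer's own z axis and vertical above 0.6 rad).
It fails at once if the mug is moved more than 30 mm or tipped over (distance of mug from where it was at the start of the episode above 0.03 m or angle between mug's own z axis and vertical above 0.6 rad).
It fails at once if the carton is moved more than 30 mm or tipped over (distance of carton from where it was at the start of the episode above 0.03 m or angle between carton's own z axis and vertical above 0.6 rad).
It also fails if it takes over 96 s, if anything falls off the work surface, if the arm or the gripper's body presses on something with over 40 N, if the wrist force passes 120 N, or if a joint passes its speed limit or range.

## Robot

A 7-joint arm with a two-finger parallel gripper is mounted at the origin on the work surface. World frame = base frame: x ahead of the robot, y to its left, z up, the work surface at z = 0. Lengths are in m, angles in degrees, forces in N, time in s.
With the tool pointing down it reaches from about 0.4 to 0.85 m from the base axis. Payload 4.4 kg.
Tool frame: the origin (TCP) lies at the very end of the fingers, on their centre line; the grasp point (between the pads) lies env.hold_point_z behind it (env.hold_point_z is the distance from the TCP to the grasp point, in m); z points along the fingers, y is the line along which they close (so a half turn about z gives the same grasp; the last joint's range is limited). The gripper opens to 94 mm and grips with 3 to 60 N. Pads are 16 mm wide; open, the fingers measure 119 mm over their backs; the gripper's body (75 mm by 177 mm) begins 78 mm behind the grasp point.
Start: joints at [68.079, 36.005, 2.206, 86.941, -1.547, 57.084, -1.146], TCP at [0.203, -0.618, 0.205] pointing down, gripper open.
Joint ranges: [-175.42, 175.42], [-21.48, 121.26], [-71.46, 75.88], [10.55, 141.38], [-63.04, 243.04], [13.31, 113.54], [-168.57, 168.57]. Speed limits (degrees/s): [147.25, 147.25, 180, 180, 180, 180, 180].

## Interface

Orientations are given as [roll, pitch, yaw] about the fixed x, y, z axes, in that order (R = Rz(yaw) Ry(pitch) Rx(roll)).
In Python, from bench import env, cams, workorder gives the robot as it stands. The module is installed in compiled form; this text tells all that it offers.
- The arm moves only by the tool play_rows, never from a script. Its argument "plan" is one flat list of numbers, 7 for each row, row after row: the finger opening in mm, from 0 to 94, then the shift along the tool's x, y, z in a scale on which 1.0 is 0.6 m, then the turn, a rotation vector about the tool's x, y, z in fractions of the full range, 1 being 120 degrees. In form: [gripper, x, y, z, rx, ry, rz, gripper, x, y, z, rx, ry, rz, ...]. A call has 1 to 12 rows; each row is the pose to reach, as a shift and turn from the pose commanded when the call began, along the tool's axes at that moment; what a row does not reach only later rows make up. A row lasts 1/10 s, in which the tool goes at most 50 mm and 8.59 degrees, less where a joint would pass 70% of its speed; a pose out of reach is approached as far as the arm can. Shift and turn numbers lie between -1 and 1, and a call with a number outside is refused. A call with a gripper value outside its range is refused whole. The fingers move at their own pace and stop on an object; "force" is the grip in N (left out, the last holds). Time passes only in rows, so rows that repeat a pose let the fingers close. It gives the time, the measured TCP pose, the force, the opening and the grip force at its end, in the units of the state.
- env.get_state(): the state, without advancing time (a new reading comes with each control period).
- cams.get_image(name): name is "scene" or "top"; returns the picture (420x560x3 uint8, red, green, blue); there is no depth.
- cams.camera_params(name): a dict with "mtx" (3x3 intrinsics, pixels), "k1" (the pictures are not rectified: a ray, as slopes to the right and down, at radius r is drawn at 1 + k1 r^2 times it, then the intrinsics apply), "extrinsics" (4x4, takes a point from world to camera coordinates). Camera axes: x right, y down, z forward; pixel columns grow to the right and rows downward; lengths in m; the calibration is good to about 2 mm. A picture is of the moment at which its call begins. camera_params takes no time and is no camera call.
- workorder.job_done(): hands the job in; it is judged then, once.
Trained networks look in the newest picture that a camera, given by its name, has taken for a name from the list of things; names that differ only in an ending like _2 or _b are one class to them, and where a whole thing is asked for, a point or a joint stands for the part that bears it (a point fixed in the world has none). Each returns a list of dicts, best first, with "confidence" (0 to 1); they miss things now and then, are a little off and sometimes report something else, mostly with a low value. They report only what shows in the picture. A call takes as long as a camera call.
- cams.cut_out(camera, name): "region" (420x560 bool, what is visible of it).
- cams.pinpoint(camera, name): "centre" ([x, y, z] in m, in world coordinates, good to about 4 mm: a listed point, or the origin of a listed thing).
The state is a dict: "clock": time; "q": joint angles; "dq": joint speeds; "joint_torque": joint torques, N m; "eef_pos": TCP position; "tool_rot": TCP orientation; "wrist_force": force on the tool from outside, world axes, zero at the start; "wrist_torque": the same for the moment, N m; "gripper_width": finger opening in m; "grip_force": force on a finger pad.
Only numpy, scipy, OpenCV 4.12 (cv2) and the standard library are available. Lean on these libraries where they do the work, as an engineer would, in place of code of your own. Each camera call takes 0.05 s, during which the arm holds its last target. There are 200 camera calls.

## Working session

There is one attempt and no reset: what is moved stays moved. The work goes in short steps, Python scripts to look and compute and a tool call to move; the robot and the scene stay as the last step left them, time stands still between calls to the robot, and variables do not carry over. Pictures are saved under pics/ and viewed, at most 14 in all, crops included, and the job is handed in when it is done.

Besides the shell and the picture viewer there is one more tool, called after "Emit:" by a JSON object that holds its "api" and its "payload", one argument or row to a line. play_rows: Moves the arm, as the interface text tells. Its arguments: {"type":"object","properties":{"plan":{"type":"array"},"force":{"type":"number"}},"required":["plan"]}

```bash
mkdir -p pics
python3 - <<'E'
from bench import env,cams
import cv2,numpy as np
print(env.hold_point_z, {k:np.round(v,3) for k,v in env.get_state().items()})
for c in("top","scene"):
    im=cams.get_image(c); cv2.imwrite(f"pics/{c}0.png",im[:,:,::-1])
    p=cams.camera_params(c); print(c,np.round(p["mtx"],1).tolist(),p["k1"],np.round(p["extrinsics"],3).tolist())
    for n in["big_pod_a","small_pod_a","wide_insert","narrow_insert","opened_pod","creamer","mug","carton"]:
        print(n,[(np.round(d["centre"],3).tolist(),round(d["confidence"],2)) for d in cams.pinpoint(c,n)])
E
```

```text
0.0188 {'clock': np.float64(0.0), 'q': array([68.077, 36.059,  2.204, 86.997, -1.548, 57.083, -1.146]), 'dq': array([ 0.068, -0.055, -0.06 ,  0.061, -0.05 , -0.044, -0.057]), 'joint_torque': array([-1.0000e-03, -5.4974e+01,  1.1430e+00, -1.8664e+01, -5.2000e-02,
        2.3000e-02,  0.0000e+00]), 'eef_pos': array([ 0.202, -0.617,  0.205]), 'tool_rot': array([-1.79892e+02,  1.00000e-03,  1.81510e+01]), 'wrist_force': array([-0.015, -0.519,  0.209]), 'wrist_torque': array([ 0.012,  0.003, -0.028]), 'grip_force': np.float64(0.0), 'gripper_width': np.float64(0.094)}
top [[500.5, 0.0, 283.8], [0.0, 500.5, 214.0], [0.0, 0.0, 1.0]] -0.15975769470103732 [[-0.083, -0.997, 0.001, 0.042], [-0.971, 0.081, -0.225, 0.56], [0.225, -0.019, -0.974, 1.296], [0.0, 0.0, 0.0, 1.0]]
big_pod_a [([0.56, -0.078, -0.002], 0.76), ([0.433, -0.121, 0.0], 0.56)]
small_pod_a [([0.666, -0.106, 0.002], 0.65), ([0.44, -0.236, 0.001], 0.42)]
wide_insert [([0.475, 0.154, 0.017], 0.6)]
narrow_insert [([0.553, 0.174, 0.009], 0.83), ([0.559, -0.079, 0.002], 0.66), ([0.438, -0.236, 0.002], 0.66)]
opened_pod [([0.554, -0.22, -0.002], 0.69)]
creamer [([0.673, -0.224, -0.003], 0.77), ([0.557, -0.22, -0.001], 0.67)]
mug [([0.516, 0.424, -0.002], 0.83)]
carton [([0.562, -0.08, 0.003], 0.33)]
scene [[491.2, 0.0, 270.7], [0.0, 491.2, 205.5], [0.0, 0.0, 1.0]] -0.02013532785369813 [[-0.814, 0.58, -0.019, 0.44], [0.449, 0.608, -0.655, -0.196], [-0.368, -0.542, -0.756, 1.366], [0.0, 0.0, 0.0, 1.0]]
big_pod_a [([0.553, -0.08, 0.003], 0.96), ([0.43, -0.121, 0.001], 0.8)]
small_pod_a [([0.44, -0.241, 0.002], 0.61), ([0.663, -0.107, -0.004], 0.54)]
wide_insert [([0.478, 0.151, 0.013], 0.95)]
narrow_insert [([0.554, 0.178, 0.014], 0.84)]
opened_pod [([0.557, -0.227, -0.002], 0.93)]
creamer [([0.67, -0.221, -0.001], 0.74)]
mug [([0.519, 0.426, 0.001], 0.72), ([0.56, -0.08, 0.005], 0.42)]
carton [([0.57, -0.439, -0.004], 0.66)]
```

```bash
cat > h.py <<'E'
from bench import env,cams
import cv2,numpy as np
def proj(c,P):
    p=cams.camera_params(c); P=np.atleast_2d(P); X=P@p["extrinsics"][:3,:3].T+p["extrinsics"][:3,3]
    s=X[:,:2]/X[:,2:]; s=s*(1+p["k1"]*(s**2).sum(1,keepdims=True))
    return s*np.diag(p["mtx"])[:2]+p["mtx"][:2,2]
def circ(x,y,z,d): 
    t=np.linspace(0,2*np.pi,40); return np.c_[x+d/2*np.cos(t),y+d/2*np.sin(t),0*t+z]
def rect(x,y,z,yaw,cx,cy,w,h):
    c,s=np.cos(yaw),np.sin(yaw); q=np.array([[cx+a*w/2,cy+b*h/2] for a,b in((1,1),(1,-1),(-1,-1),(-1,1),(1,1))])
    return np.c_[x+q@[c,-s],y+q@[s,c],0*q[:,0]+z]
def draw(im,c,polys,k=2):
    im=cv2.resize(im,None,fx=k,fy=k,interpolation=cv2.INTER_CUBIC)[:,:,::-1].copy()
    for P in polys: cv2.polylines(im,[np.int32(np.round(((proj(c,P)+.5)*k-.5)*16))],False,(0,0,255),1,cv2.LINE_AA,4)
    return im
E
python3 - <<'E'
from h import *
y=np.radians(16)
P=[circ(x,yy,.044,.053) for x,yy in((.557,-.079),(.432,-.121),(.556,-.223))]+[circ(x,yy,.03,.037) for x,yy in((.665,-.106),(.44,-.238))]+[circ(.671,-.222,.019,.042)]
for (x,yy,w) in((.477,.153,.07),(.554,.176,.042)):
    P+=[rect(x,yy,.027,y,0,0,.08,.16)]+[rect(x,yy,.027,y,0,b,w,w) for b in(.04,-.04)]
for c in("top","scene"):
    im=draw(cams.get_image(c),c,P,3 if c=="top" else 2)
    print(im.shape)
    px=proj(c,np.vstack(P))*(3 if c=="top" else 2); a=px.min(0).astype(int)-25; b=px.max(0).astype(int)+25; print(a,b)
    a=np.maximum(a,0); cr=im[a[1]:b[1],a[0]:b[0]]; f=min(1,800/cr.shape[1],600/cr.shape[0]); cv2.imwrite(f"pics/{c}1.png",cv2.resize(cr,None,fx=f,fy=f,interpolation=cv2.INTER_AREA)); print(f,a)
E
```

```text
(1260, 1680, 3)
[538 477] [1160  850]
1 [538 477]
(840, 1120, 3)
[310 254] [773 635]
1 [310 254]
```

View pics/top1.png

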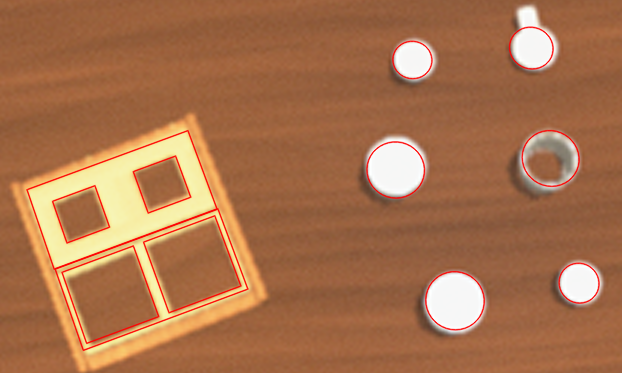

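View pics/scene1.png

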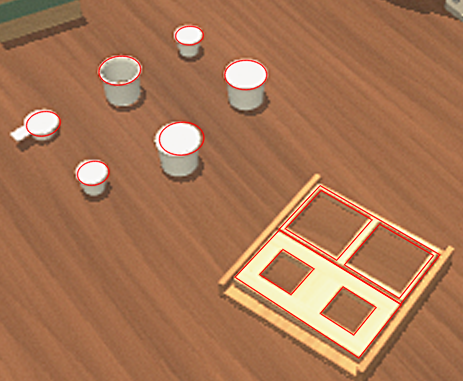

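The overlays agree with both views. In the top crop the large pods are at (395,170) and (455,300), the capsules at (413,60) and (579,283), the opened pod at (550,158) and the tabbed creamer at (531,47). The caddy has the wide insert near the robot at about 16° yaw, and the tool's yaw of 18° already matches that.

```bash
cat >> h.py <<'E'
from scipy.spatial.transform import Rotation as Ro
T=dict(s1=(.440,-.238),s2=(.665,-.106),b1=(.432,-.121),b2=(.557,-.079),Wp=(.466,.191),Wm=(.488,.115),Np=(.543,.214),Nm=(.565,.138))
def go(*names):
    s=env.get_state(); R=Ro.from_euler("xyz",s["tool_rot"],degrees=True)
    print(s["clock"],np.round(s["eef_pos"],4),np.round(s["tool_rot"],2),s["gripper_width"])
    p=s["eef_pos"]
    for n in names: print(n,np.round(R.inv().apply(np.r_[T[n[0]],n[1]]-p)*1000,1))
E
python3 -c "
from h import *
go(('s1',.12),('s1',.015))"
```

```text
1.0 [ 0.2025 -0.6176  0.2055] [180.    -0.    18.15] 0.09404579710301059
('s1', 0.12) [ 343.9 -286.8   85.5]
('s1', 0.015) [ 343.9 -286.8  190.5]
```

The rows are not in the units I measure in: shifts go in shares of 0.6 m and turns go in shares of 120 degrees. I convert before sending: 344 mm / 600 = 0.5733, -287 mm / 600 = -0.4783.

Emit:
{"api": "play_rows", "payload": {
  "plan": [70, 0.5733, -0.4783, 0.1433, 0, 0, 0, 70, 0.5733, -0.4783, 0.1433, 0, 0, 0, 70, 0.5733, -0.4783, 0.1433, 0, 0, 0, 70, 0.5733, -0.4783, 0.1433, 0, 0, 0, 70, 0.5733, -0.4783, 0.1433, 0, 0, 0, 70, 0.5733, -0.4783, 0.1433, 0, 0, 0, 70, 0.5733, -0.4783, 0.1433, 0, 0, 0, 70, 0.5733, -0.4783, 0.1433, 0, 0, 0, 70, 0.5733, -0.4783, 0.1433, 0, 0, 0, 70, 0.5733, -0.4783, 0.1433, 0, 0, 0, 70, 0.5733, -0.4783, 0.1433, 0, 0, 0, 70, 0.5733, -0.4783, 0.1433, 0, 0, 0],
  "force": 12
}}

```text
clock: 2.2
eef_pos: [0.4394, -0.2392, 0.1197]
tool_rot: [179.9, 0.0, 18.1]
wrist_force: [0.4, 0.5, -0.3]
gripper_width: 0.07
grip_force: 0.0
```

```bash
python3 -c "
from h import *
go(('s1',.12),('s1',.015))"
```

```text
2.2 [ 0.4394 -0.2392  0.1197] [1.7994e+02 3.0000e-02 1.8060e+01] 0.07000849128150051
('s1', 0.12) [ 0.9 -1.  -0.3]
('s1', 0.015) [  1.   -1.1 104.7]
```

In the tool's units: 105 mm / 600 = 0.175, 95 mm / 600 = 0.1583.

Emit:
{"api": "play_rows", "payload": {
  "plan": [70, 0.0017, -0.0017, 0.075, 0, 0, 0, 70, 0.0017, -0.0017, 0.1417, 0, 0, 0, 70, 0.0017, -0.0017, 0.175, 0, 0, 0, 70, 0.0017, -0.0017, 0.175, 0, 0, 0, 25, 0.0017, -0.0017, 0.175, 0, 0, 0, 25, 0.0017, -0.0017, 0.175, 0, 0, 0, 25, 0.0017, -0.0017, 0.175, 0, 0, 0, 25, 0.0017, -0.0017, 0.175, 0, 0, 0, 25, 0.0017, -0.0017, 0.175, 0, 0, 0, 25, 0.0017, -0.0017, 0.175, 0, 0, 0, 25, 0.0017, -0.0017, 0.1583, 0, 0, 0, 25, 0.0017, -0.0017, 0.125, 0, 0, 0]
}}

```text
clock: 3.4
eef_pos: [0.4396, -0.2359, 0.0443]
tool_rot: [-179.9, 0.1, 18.2]
wrist_force: [0.0, 0.4, -0.1]
gripper_width: 0.0357
grip_force: 12.0
```

```bash
python3 -c "
from h import *
go(('s1',.12),('Nm',.12),('Nm',.033))"
```

```text
3.4 [ 0.4396 -0.2359  0.0443] [-1.7988e+02  1.2000e-01  1.8160e+01] 0.03574561909400779
('s1', 0.12) [ -0.5   2.  -75.7]
('Nm', 0.12) [ 235.5 -316.3  -75.6]
('Nm', 0.033) [ 235.7 -316.1   11.4]
```

In the tool's units: -316 mm / 600 = -0.5267, 236 mm / 600 = 0.3933.

Emit:
{"api": "play_rows", "payload": {
  "plan": [25, 0, 0, -0.0833, 0, 0, 0, 25, 0, 0, -0.1267, 0, 0, 0, 25, 0.3933, -0.5267, -0.1267, 0, 0, 0, 25, 0.3933, -0.5267, -0.1267, 0, 0, 0, 25, 0.3933, -0.5267, -0.1267, 0, 0, 0, 25, 0.3933, -0.5267, -0.1267, 0, 0, 0, 25, 0.3933, -0.5267, -0.1267, 0, 0, 0, 25, 0.3933, -0.5267, -0.1267, 0, 0, 0, 25, 0.3933, -0.5267, -0.1267, 0, 0, 0, 25, 0.3933, -0.5267, -0.1267, 0, 0, 0, 25, 0.3933, -0.5267, -0.1267, 0, 0, 0, 25, 0.3933, -0.5267, -0.1267, 0, 0, 0]
}}

```text
clock: 4.6
eef_pos: [0.566, 0.1383, 0.1206]
tool_rot: [180.0, 0.0, 18.3]
wrist_force: [-0.3, -0.2, 0.6]
gripper_width: 0.036
grip_force: 12.0
```

Run:
```python
from h import *
go(('Nm',.12),('Nm',.033))
p=env.get_state()["eef_pos"]
im=[]
for c in("top","scene"):
    u=proj(c,p)[0]; i=draw(cams.get_image(c),c,[circ(p[0],p[1],p[2]+.015,.037),circ(p[0],p[1],p[2]-.015,.025)],5)
    a=(u*5).astype(int); im.append(i[a[1]-250:a[1]+250,a[0]-200:a[0]+200])
cv2.imwrite("pics/held.png",np.hstack(im))
```

```text
4.6 [0.566  0.1383 0.1206] [1.800e+02 3.000e-02 1.831e+01] 0.03603150547321928
('Nm', 0.12) [-1.   0.   0.6]
('Nm', 0.033) [-1.   0.  87.6]
```

View pics/held.png

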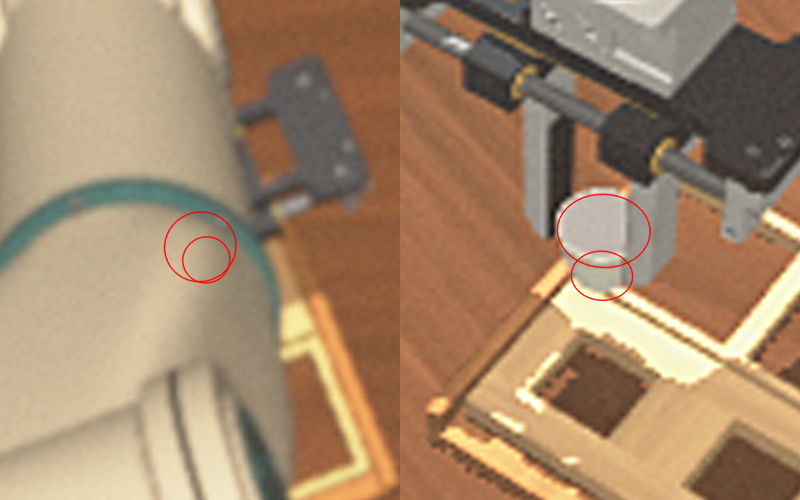

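The scene view shows the capsule held upright, close to the tool axis, with the narrow pocket below it at about (590,400). I'll lower and release it.

In the tool's units: 88 mm / 600 = 0.1467, 84 mm / 600 = 0.14.

Emit:
{"api": "play_rows", "payload": {
  "plan": [25, -0.0017, 0, 0.075, 0, 0, 0, 25, -0.0017, 0, 0.125, 0, 0, 0, 25, -0.0017, 0, 0.14, 0, 0, 0, 25, -0.0017, 0, 0.1467, 0, 0, 0, 25, -0.0017, 0, 0.1467, 0, 0, 0, 55, -0.0017, 0, 0.1467, 0, 0, 0, 55, -0.0017, 0, 0.1467, 0, 0, 0, 55, -0.0017, 0, 0.1467, 0, 0, 0, 70, -0.0017, 0, 0.1167, 0, 0, 0, 70, -0.0017, 0, 0.05, 0, 0, 0, 70, -0.0017, 0, 0, 0, 0, 0, 70, -0.0017, 0, 0, 0, 0, 0]
}}

```text
clock: 5.9
eef_pos: [0.5689, 0.1378, 0.1251]
tool_rot: [180.0, -0.5, 18.1]
wrist_force: [-0.3, -0.1, 0.5]
gripper_width: 0.07
grip_force: 0.0
```

```bash
python3 -c "
from h import *
go(('s2',.12),('s2',.015))"
```

```text
5.9 [0.5689 0.1378 0.1251] [179.97  -0.51  18.15] 0.06997620999158415
('s2', 0.12) [ 15.4 261.6   5.3]
('s2', 0.015) [ 14.4 261.5 110.3]
```

In the tool's units: 262 mm / 600 = 0.4367, 16 mm / 600 = 0.0267.

Emit:
{"api": "play_rows", "payload": {
  "plan": [60, 0.0267, 0.4367, 0.0033, 0, 0, 0, 60, 0.0267, 0.4367, 0.0033, 0, 0, 0, 60, 0.0267, 0.4367, 0.0033, 0, 0, 0, 60, 0.0267, 0.4367, 0.0033, 0, 0, 0, 60, 0.0267, 0.4367, 0.0033, 0, 0, 0, 60, 0.0267, 0.4367, 0.0033, 0, 0, 0, 60, 0.0267, 0.4367, 0.0033, 0, 0, 0, 60, 0.0267, 0.4367, 0.0033, 0, 0, 0, 60, 0.0267, 0.4367, 0.0033, 0, 0, 0, 60, 0.0267, 0.4367, 0.0033, 0, 0, 0]
}}

```text
clock: 6.9
eef_pos: [0.6621, -0.1043, 0.1185]
tool_rot: [-179.9, -0.0, 18.3]
wrist_force: [-0.5, 0.7, -0.7]
gripper_width: 0.0599
grip_force: 0.0
```

Run:
```python
from h import *
go(('s2',.12),('s2',.015))
im=cams.get_image("scene"); n=[(.554,.176,.027)]
a=(proj("scene",(.565,.138,.03))[0]*5).astype(int)
i=draw(im,"scene",[circ(.565,.138,.045,.037),circ(.565,.138,.015,.025)],5); cv2.imwrite("pics/p1.png",i[a[1]-250:a[1]+250,a[0]-300:a[0]+300])
for c in("scene","top"):
    if c=="top": cams.get_image(c)
    print([(np.round(d["centre"],3),d["confidence"]) for d in cams.pinpoint(c,"small_pod_a")])
```

```text
6.9 [ 0.6621 -0.1043  0.1185] [-179.93   -0.     18.33] 0.05994337216062641
('s2', 0.12) [ 2.2  2.6 -1.5]
('s2', 0.015) [  2.2   2.7 103.5]
[(array([ 0.518,  0.424, -0.   ]), 0.63), (array([ 0.665, -0.108, -0.002]), 0.47)]
[(array([0.566, 0.138, 0.018]), 0.53), (array([ 0.576, -0.442,  0.001]), 0.53)]
```

View pics/p1.png

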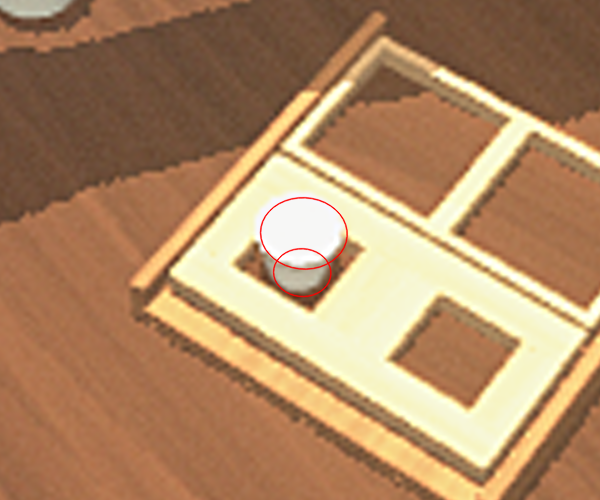

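The capsule stands centred in its pocket: its lid is at (302,232), on the predicted outline. On to the second capsule.

In the tool's units: 104 mm / 600 = 0.1733, 90 mm / 600 = 0.15.

Emit:
{"api": "play_rows", "payload": {
  "plan": [60, 0.0033, 0.0033, 0.075, 0, 0, 0, 60, 0.0033, 0.0033, 0.1417, 0, 0, 0, 60, 0.0033, 0.0033, 0.1733, 0, 0, 0, 60, 0.0033, 0.0033, 0.1733, 0, 0, 0, 25, 0.0033, 0.0033, 0.1733, 0, 0, 0, 25, 0.0033, 0.0033, 0.1733, 0, 0, 0, 25, 0.0033, 0.0033, 0.1733, 0, 0, 0, 25, 0.0033, 0.0033, 0.1733, 0, 0, 0, 25, 0.0033, 0.0033, 0.1733, 0, 0, 0, 25, 0.0033, 0.0033, 0.15, 0, 0, 0, 25, 0.0033, 0.0033, 0.0833, 0, 0, 0, 25, 0.0033, 0.0033, 0, 0, 0, 0]
}}

```text
clock: 8.3
eef_pos: [0.6629, -0.108, 0.1182]
tool_rot: [-179.9, 0.2, 18.2]
wrist_force: [-0.3, -1.6, 0.2]
gripper_width: 0.0362
grip_force: 12.0
```

```bash
python3 -c "
from h import *
go(('s2',.12),('Np',.12),('Np',.032))"
```

```text
8.3 [ 0.6629 -0.108   0.1182] [-179.88    0.25   18.15] 0.03616795924595662
('s2', 0.12) [ 2.6 -1.2 -1.8]
('Np', 0.12) [ -13.6 -343.3   -1. ]
('Np', 0.032) [ -13.2 -343.1   87. ]
```

In the tool's units: -343 mm / 600 = -0.5717, -14 mm / 600 = -0.0233.

Emit:
{"api": "play_rows", "payload": {
  "plan": [25, -0.0233, -0.5717, 0, 0, 0, 0, 25, -0.0233, -0.5717, 0, 0, 0, 0, 25, -0.0233, -0.5717, 0, 0, 0, 0, 25, -0.0233, -0.5717, 0, 0, 0, 0, 25, -0.0233, -0.5717, 0, 0, 0, 0, 25, -0.0233, -0.5717, 0, 0, 0, 0, 25, -0.0233, -0.5717, 0, 0, 0, 0, 25, -0.0233, -0.5717, 0, 0, 0, 0, 25, -0.0233, -0.5717, 0, 0, 0, 0, 25, -0.0233, -0.5717, 0, 0, 0, 0, 25, -0.0233, -0.5717, 0, 0, 0, 0]
}}

```text
clock: 9.4
eef_pos: [0.5456, 0.2112, 0.1188]
tool_rot: [179.9, -0.0, 18.0]
wrist_force: [-0.2, -0.1, -0.3]
gripper_width: 0.0366
grip_force: 12.0
```

```bash
python3 -c "
from h import *
go(('Np',.12),('Np',.032))"
```

```text
9.4 [0.5456 0.2112 0.1188] [ 1.7995e+02 -2.0000e-02  1.7970e+01] 0.03658688260706933
('Np', 0.12) [-1.6 -3.5 -1.2]
('Np', 0.032) [-1.6 -3.5 86.8]
```

In the tool's units: 87 mm / 600 = 0.145, 84 mm / 600 = 0.14.

Emit:
{"api": "play_rows", "payload": {
  "plan": [25, -0.0033, -0.005, 0.075, 0, 0, 0, 25, -0.0033, -0.005, 0.125, 0, 0, 0, 25, -0.0033, -0.005, 0.14, 0, 0, 0, 25, -0.0033, -0.005, 0.145, 0, 0, 0, 25, -0.0033, -0.005, 0.145, 0, 0, 0, 55, -0.0033, -0.005, 0.145, 0, 0, 0, 55, -0.0033, -0.005, 0.145, 0, 0, 0, 55, -0.0033, -0.005, 0.145, 0, 0, 0, 55, -0.0033, -0.005, 0.1167, 0, 0, 0, 75, -0.0033, -0.005, 0.05, 0, 0, 0, 75, -0.0033, -0.005, -0.0333, 0, 0, 0, 75, -0.0033, -0.005, -0.0333, 0, 0, 0]
}}

```text
clock: 10.6
eef_pos: [0.5465, 0.2172, 0.1451]
tool_rot: [-179.9, -0.7, 18.1]
wrist_force: [0.8, 0.8, 0.2]
gripper_width: 0.0741
grip_force: 0.0
```

```bash
python3 -c "
from h import *
go(('b2',.14),('b2',.022))"
```

```text
10.6 [0.5465 0.2172 0.1451] [-179.94   -0.74   18.14] 0.07412526646127114
('b2', 0.14) [-82.3 284.7   3.8]
('b2', 0.022) [-83.8 284.9 121.8]
```

In the tool's units: 284 mm / 600 = 0.4733, -82 mm / 600 = -0.1367.

Emit:
{"api": "play_rows", "payload": {
  "plan": [75, -0.1367, 0.4733, 0.0033, 0, 0, 0, 75, -0.1367, 0.4733, 0.0033, 0, 0, 0, 75, -0.1367, 0.4733, 0.0033, 0, 0, 0, 75, -0.1367, 0.4733, 0.0033, 0, 0, 0, 75, -0.1367, 0.4733, 0.0033, 0, 0, 0, 75, -0.1367, 0.4733, 0.0033, 0, 0, 0, 75, -0.1367, 0.4733, 0.0033, 0, 0, 0, 75, -0.1367, 0.4733, 0.0033, 0, 0, 0, 75, -0.1367, 0.4733, 0.0033, 0, 0, 0, 75, -0.1367, 0.4733, 0.0033, 0, 0, 0]
}}

```text
clock: 11.6
eef_pos: [0.5526, -0.0778, 0.1364]
tool_rot: [-179.9, -0.0, 18.3]
wrist_force: [0.5, -0.1, 0.6]
gripper_width: 0.0749
grip_force: 0.0
```

```bash
python3 -c "
from h import *
go(('b2',.14),('b2',.022))"
```

```text
11.6 [ 0.5526 -0.0778  0.1364] [-1.7995e+02 -2.0000e-02  1.8330e+01] 0.07492074693119417
('b2', 0.14) [ 3.8  2.6 -3.6]
('b2', 0.022) [  3.8   2.7 114.4]
```

In the tool's units: 115 mm / 600 = 0.1917, 100 mm / 600 = 0.1667.

Emit:
{"api": "play_rows", "payload": {
  "plan": [75, 0.0067, 0.0033, 0.075, 0, 0, 0, 75, 0.0067, 0.0033, 0.15, 0, 0, 0, 75, 0.0067, 0.0033, 0.1917, 0, 0, 0, 75, 0.0067, 0.0033, 0.1917, 0, 0, 0, 40, 0.0067, 0.0033, 0.1917, 0, 0, 0, 40, 0.0067, 0.0033, 0.1917, 0, 0, 0, 40, 0.0067, 0.0033, 0.1917, 0, 0, 0, 40, 0.0067, 0.0033, 0.1917, 0, 0, 0, 40, 0.0067, 0.0033, 0.1917, 0, 0, 0, 40, 0.0067, 0.0033, 0.1667, 0, 0, 0, 40, 0.0067, 0.0033, 0.0917, 0, 0, 0, 40, 0.0067, 0.0033, 0.0083, 0, 0, 0]
}}

```text
clock: 12.8
eef_pos: [0.5556, -0.0805, 0.132]
tool_rot: [-179.9, 0.2, 18.1]
wrist_force: [1.1, 0.4, -0.5]
gripper_width: 0.0524
grip_force: 12.0
```

```bash
python3 -c "
from h import *
go(('b2',.13),('Wp',.13),('Wp',.038))"
```

```text
12.8 [ 0.5556 -0.0805  0.132 ] [-1.7993e+02  1.6000e-01  1.8140e+01] 0.05240037525240995
('b2', 0.13) [ 1.8 -0.9  2. ]
('Wp', 0.13) [  -0.6 -285.9    2.3]
('Wp', 0.038) [  -0.3 -285.8   94.3]
```

In the tool's units: -286 mm / 600 = -0.4767, 2 mm / 600 = 0.0033.

Emit:
{"api": "play_rows", "payload": {
  "plan": [40, 0, -0.4767, 0.0033, 0, 0, 0, 40, 0, -0.4767, 0.0033, 0, 0, 0, 40, 0, -0.4767, 0.0033, 0, 0, 0, 40, 0, -0.4767, 0.0033, 0, 0, 0, 40, 0, -0.4767, 0.0033, 0, 0, 0, 40, 0, -0.4767, 0.0033, 0, 0, 0, 40, 0, -0.4767, 0.0033, 0, 0, 0, 40, 0, -0.4767, 0.0033, 0, 0, 0, 40, 0, -0.4767, 0.0033, 0, 0, 0]
}}

```text
clock: 13.7
eef_pos: [0.4683, 0.1897, 0.1298]
tool_rot: [179.9, -0.0, 18.0]
wrist_force: [-0.5, -0.7, -0.4]
gripper_width: 0.0523
grip_force: 12.0
```

```bash
python3 -c "
from h import *
go(('Wp',.13),('Wp',.038))"
```

```text
13.7 [0.4683 0.1897 0.1298] [ 1.7995e+02 -3.0000e-02  1.8020e+01] 0.05225411720121754
('Wp', 0.13) [-1.8 -2.  -0.2]
('Wp', 0.038) [-1.9 -2.1 91.8]
```

In the tool's units: 92 mm / 600 = 0.1533, 88 mm / 600 = 0.1467.

Emit:
{"api": "play_rows", "payload": {
  "plan": [40, -0.0033, -0.0033, 0.075, 0, 0, 0, 40, -0.0033, -0.0033, 0.13, 0, 0, 0, 40, -0.0033, -0.0033, 0.1467, 0, 0, 0, 40, -0.0033, -0.0033, 0.1533, 0, 0, 0, 40, -0.0033, -0.0033, 0.1533, 0, 0, 0, 70, -0.0033, -0.0033, 0.1533, 0, 0, 0, 70, -0.0033, -0.0033, 0.1533, 0, 0, 0, 70, -0.0033, -0.0033, 0.1533, 0, 0, 0, 70, -0.0033, -0.0033, 0.1167, 0, 0, 0, 75, -0.0033, -0.0033, 0.05, 0, 0, 0, 75, -0.0033, -0.0033, -0.0167, 0, 0, 0, 75, -0.0033, -0.0033, -0.0167, 0, 0, 0]
}}

```text
clock: 14.9
eef_pos: [0.4687, 0.1939, 0.1442]
tool_rot: [-179.9, -0.6, 18.1]
wrist_force: [0.7, 0.2, 0.3]
gripper_width: 0.0751
grip_force: 0.0
```

```bash
python3 -c "
from h import *
go(('b1',.14),('b1',.022))"
```

```text
14.9 [0.4687 0.1939 0.1442] [-179.93   -0.57   18.14] 0.07514546583820816
('b1', 0.14) [-133.   287.8    2.6]
('b1', 0.022) [-134.1  287.9  120.6]
```

In the tool's units: 287 mm / 600 = 0.4783, -132 mm / 600 = -0.22.

Emit:
{"api": "play_rows", "payload": {
  "plan": [75, -0.22, 0.4783, 0.0033, 0, 0, 0, 75, -0.22, 0.4783, 0.0033, 0, 0, 0, 75, -0.22, 0.4783, 0.0033, 0, 0, 0, 75, -0.22, 0.4783, 0.0033, 0, 0, 0, 75, -0.22, 0.4783, 0.0033, 0, 0, 0, 75, -0.22, 0.4783, 0.0033, 0, 0, 0, 75, -0.22, 0.4783, 0.0033, 0, 0, 0, 75, -0.22, 0.4783, 0.0033, 0, 0, 0, 75, -0.22, 0.4783, 0.0033, 0, 0, 0, 75, -0.22, 0.4783, 0.0033, 0, 0, 0]
}}

```text
clock: 15.9
eef_pos: [0.4294, -0.1195, 0.1373]
tool_rot: [-179.9, -0.0, 18.3]
wrist_force: [-0.1, -0.9, -0.2]
gripper_width: 0.075
grip_force: 0.0
```

```bash
python3 -c "
from h import *
go(('b1',.14),('b1',.022))"
```

```text
15.9 [ 0.4294 -0.1195  0.1373] [-179.95   -0.     18.31] 0.07498947122560307
('b1', 0.14) [ 2.   2.2 -2.7]
('b1', 0.022) [  2.    2.3 115.3]
```

In the tool's units: 116 mm / 600 = 0.1933, 100 mm / 600 = 0.1667.

Emit:
{"api": "play_rows", "payload": {
  "plan": [75, 0.0033, 0.0033, 0.075, 0, 0, 0, 75, 0.0033, 0.0033, 0.15, 0, 0, 0, 75, 0.0033, 0.0033, 0.1933, 0, 0, 0, 75, 0.0033, 0.0033, 0.1933, 0, 0, 0, 40, 0.0033, 0.0033, 0.1933, 0, 0, 0, 40, 0.0033, 0.0033, 0.1933, 0, 0, 0, 40, 0.0033, 0.0033, 0.1933, 0, 0, 0, 40, 0.0033, 0.0033, 0.1933, 0, 0, 0, 40, 0.0033, 0.0033, 0.1933, 0, 0, 0, 40, 0.0033, 0.0033, 0.1667, 0, 0, 0, 40, 0.0033, 0.0033, 0.0917, 0, 0, 0, 40, 0.0033, 0.0033, 0.0083, 0, 0, 0]
}}

```text
clock: 17.1
eef_pos: [0.4306, -0.1225, 0.1334]
tool_rot: [-179.9, 0.1, 18.1]
wrist_force: [1.8, 0.7, -0.4]
gripper_width: 0.0522
grip_force: 12.0
```

```bash
python3 -c "
from h import *
go(('b1',.13),('Wm',.13),('Wm',.038))"
```

```text
17.1 [ 0.4306 -0.1225  0.1334] [-1.7992e+02  1.3000e-01  1.8130e+01] 0.052197523841821095
('b1', 0.13) [ 1.8 -0.9  3.4]
('Wm', 0.13) [ 128.5 -207.8    3.4]
('Wm', 0.038) [ 128.7 -207.7   95.4]
```

Emit:
{"api": "play_rows", "payload": {
  "plan": [40, 0.2133, -0.3467, 0.0033, 0, 0, 0, 40, 0.2133, -0.3467, 0.0033, 0, 0, 0, 40, 0.2133, -0.3467, 0.0033, 0, 0, 0, 40, 0.2133, -0.3467, 0.0033, 0, 0, 0, 40, 0.2133, -0.3467, 0.0033, 0, 0, 0, 40, 0.2133, -0.3467, 0.0033, 0, 0, 0, 40, 0.2133, -0.3467, 0.0033, 0, 0, 0, 40, 0.2133, -0.3467, 0.0033, 0, 0, 0, 40, 0.2133, -0.3467, 0.0033, 0, 0, 0]
}}

```text
clock: 18.0
eef_pos: [0.4883, 0.1129, 0.1307]
tool_rot: [180.0, 0.0, 18.0]
wrist_force: [0.7, -0.6, -0.5]
gripper_width: 0.0523
grip_force: 12.0
```

```bash
python3 -c "
from h import *
go(('Wm',.13),('Wm',.038))"
```

```text
18.0 [0.4883 0.1129 0.1307] [1.7996e+02 2.0000e-02 1.7970e+01] 0.05230784033792786
('Wm', 0.13) [ 0.3 -2.1  0.7]
('Wm', 0.038) [ 0.3 -2.2 92.7]
```

In the tool's units: 93 mm / 600 = 0.155, 88 mm / 600 = 0.1467.

Emit:
{"api": "play_rows", "payload": {
  "plan": [40, 0, -0.0017, 0.075, 0, 0, 0, 40, 0, -0.0017, 0.13, 0, 0, 0, 40, 0, -0.0017, 0.1467, 0, 0, 0, 40, 0, -0.0017, 0.155, 0, 0, 0, 40, 0, -0.0017, 0.155, 0, 0, 0, 65, 0, -0.0017, 0.155, 0, 0, 0, 65, 0, -0.0017, 0.155, 0, 0, 0, 65, 0, -0.0017, 0.155, 0, 0, 0, 65, 0, -0.0017, 0.1167, 0, 0, 0, 65, 0, -0.0017, 0.05, 0, 0, 0, 65, 0, -0.0017, -0.0333, 0, 0, 0, 65, 0, -0.0017, -0.0333, 0, 0, 0]
}}

```text
clock: 19.2
eef_pos: [0.4926, 0.1168, 0.1562]
tool_rot: [180.0, -0.7, 18.1]
wrist_force: [1.0, 0.2, 0.6]
gripper_width: 0.065
grip_force: 0.0
```

In the tool's units: 250 mm / 600 = 0.4167, 200 mm / 600 = 0.3333.

Emit:
{"api": "play_rows", "payload": {
  "plan": [65, 0, 0.0833, 0, 0, 0, 0, 65, 0, 0.1667, 0, 0, 0, 0, 65, 0, 0.25, 0, 0, 0, 0, 65, 0, 0.3333, 0, 0, 0, 0, 65, 0, 0.4167, 0, 0, 0, 0, 65, 0, 0.4167, -0.0833, 0, 0, 0, 65, 0, 0.4167, -0.0833, 0, 0, 0, 65, 0, 0.4167, -0.0833, 0, 0, 0]
}}

```text
clock: 20.0
eef_pos: [0.5666, -0.1217, 0.2011]
tool_rot: [180.0, -0.1, 18.1]
wrist_force: [0.0, 0.1, -0.2]
gripper_width: 0.065
grip_force: 0.0
```

Run:
```python
from h import *
B=[("Wp",.053,.044,.045),("Wm",.053,.044,.045),("Np",.037,.03,.025),("Nm",.037,.03,.025)]
P=[]
for n,d,h,f in B: P+=[circ(*T[n],.015+h,d),circ(*T[n],.015,f)]
i=draw(cams.get_image("scene"),"scene",P,4); a=(proj("scene",(.516,.165,.03))[0]*4).astype(int)
cv2.imwrite("pics/end.png",i[max(0,a[1]-300):a[1]+300,a[0]-400:a[0]+400][:600])
cams.get_image("top")
for c in("scene","top"):
  for n in("big_pod_a","small_pod_a","opened_pod","creamer"): print(c,n,[(np.round(d["centre"],3).tolist(),round(d["confidence"],2)) for d in cams.pinpoint(c,n)])
```

```text
scene big_pod_a [([0.466, 0.196, 0.017], 0.67), ([0.485, 0.114, 0.018], 0.6)]
scene small_pod_a [([0.541, 0.216, 0.009], 0.76), ([0.563, 0.136, 0.017], 0.54)]
scene opened_pod [([0.556, -0.229, -0.002], 0.74)]
scene creamer [([0.67, -0.22, 0.001], 0.63)]
top big_pod_a [([0.486, 0.116, 0.014], 0.74)]
top small_pod_a [([0.543, 0.216, 0.016], 0.72), ([0.555, 0.173, 0.012], 0.68), ([0.567, 0.138, 0.016], 0.52)]
top opened_pod []
top creamer []
```

View pics/end.png

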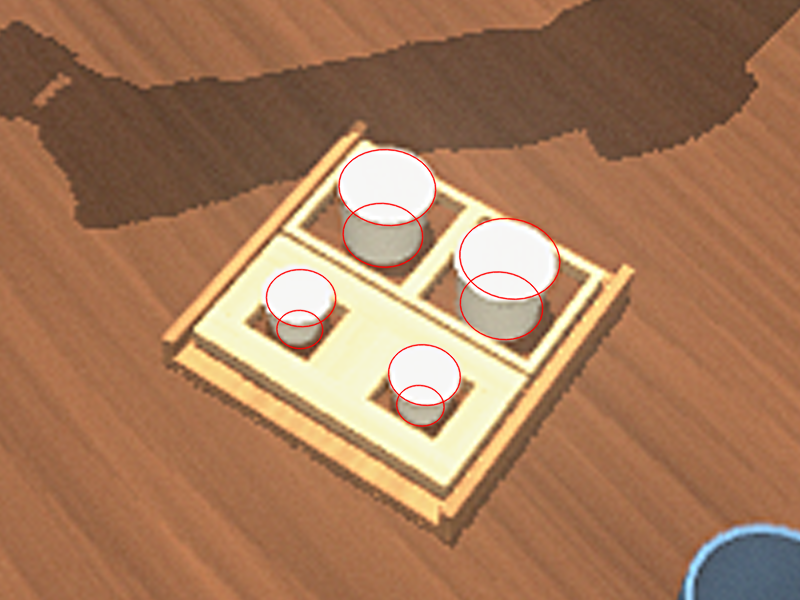

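All four pods stand upright on the floors of their own pockets and match the predicted outlines: lids at (387,187), (507,259), (300,297) and (424,375). The opened pod and creamer haven't moved, and the gripper is clear.

```bash
python3 -c "
from bench import workorder
print(workorder.job_done())"
```

```text
the job is handed in; nothing more can be done
None
```

The job is handed in, with no verdict returned: in the last picture the two large pods stood upright in the wide pockets and the two capsules in the narrow ones, the opened pod and creamer were where they started, and the arm stayed clear of the mug and carton, which I did not re-measure.

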